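Close up the hob's ignition battery box and hold the cover down on its seal

TASK

The hob's ignition battery box has new batteries and must be closed. Turn its wing stud until the wing lies straight across the box, in line with the marks on the rim, then fit the loose cover so that the stud's wing passes up through the cover's slot and the cover sits inside the rim. Press the cover down against its springy seal until it is fully home and level with the rim all round, and finish while still pressing it there with the gripper, so that I can lock the wing over it; leave the tin and the other things alone.

Things in the scene. Friction and masses are not known exactly. Their poses are not given: they have to be found in the camera images.
- battery_box: open grey box fixed on the hob, 76 mm (its x) by 118 mm (its y), 38 mm high, with two batteries and a wing stud in it. Origin: centre of its underside; z up. Inside its 4 mm walls is a recess 68 x 110 mm, 6 mm deep, for the cover. A rubber seal stands 3 mm proud of the recess's flat seat and yields straight down: it pushes up with 3 N at first, about 7.5 N when level with the seat.
- seat (a point): centre of the recess's seat, 32 mm above the box's origin; axes as the box's. The cover is fully home when its underside (the cover's origin) is here; it then lies level with the rim. Resting unpressed on the seal it is 3 mm higher.
- wing (a joint): angle of the quarter-turn wing stud, counter-clockwise from above positive. 0: the wing lies along the box's x, across the box, in line with the two dark marks on the rim and with a fitted cover's slot. pi/2: along the box's y (locked). Starts at 0.75 to 1.5. Stops at -0.35 and 1.65; friction (0.06 N m) keeps it where it is left.
- wing_grip (a point): middle of the stud's upright flat metal wing: 32 mm long (this point's x; turns with the wing), 8 mm thick (its y; 9 mm at the hub), 17 mm high. The stud's vertical axis is at x = 0, y = -38 mm of the box. Above the box's underside: this point 50 mm, the wing's top 60 mm, its lower edge 41 mm; below it a post 8 mm thick goes down into the box.
- cover: loose grey plastic cover, 62 mm (its x) by 104 mm (its y), 6 mm thick, about 0.1 kg, lying on the hob with its grip rib up. Origin: centre of its underside; z up. A slot 40 mm (x) by 16 mm (y) goes through it, centred at y = -38 mm. Fitted, its axes are parallel to the box's, so that the slot is over the stud; 3 mm play all round.
- cover_grip (a point): middle of the cover's upright grip rib, which is 12 mm thick (x), 44 mm long (y) and reaches from the cover's top face (6 mm above the underside) to 30 mm above the underside. This point is 17.5 mm above the underside, at the cover's centre. Axes as the cover's.
- cover_slot (a point): centre of the slot in the cover's top face, 6 mm above the underside, at y = -38 mm of the cover; axes as the cover's.
- tin_1: food tin, 86 mm across and 40 mm high, standing on the hob; leave it alone. Origin: centre of its underside.
- coffee: jar with black lid, 72 mm across and 84 mm high, on the chopping board over the right-hand burner; leave it alone. Origin: centre of its underside.
- mug_1: white mug, 95 mm high, on the same board; leave it alone. Origin: centre of its underside.
- shaker: salt shaker, 44 mm across and 90 mm high, on the same board; leave it alone. Origin: centre of its underside.

How it is judged:
By the outcome, as a careful person would: the job done as asked, in the order asked, and still so for the second after the job is handed in, while the arm keeps its last pose, push and grip.
It also fails if it takes over 50 s, if anything falls off the work surface, if the arm or the gripper's body presses on something with over 40 N, if the wrist force passes 120 N, or if a joint passes its speed limit or range.

ROBOT

A 6-joint arm with a two-finger parallel gripper is mounted at the origin on a cart in front of the work surface, level with it; the furniture and walls round the work are solid. World frame = base frame: x ahead of the robot, y to its left, z up, the work surface at z = 0. Lengths are in m, angles in rad, forces in N, time in s.
With the tool pointing down it reaches from about 0.375 to 0.9 m from the base axis. Payload 3.1 kg.
Tool frame: the origin (TCP) lies on the centre line of the jaws, within the pads' length; the fingertips stand 22 mm ahead of it and the grasp point (between the pads) lies 3 mm ahead of it; z points along the fingers, y is the line along which they close (so a half turn about z gives the same grasp; the last joint's range is limited). The gripper opens to 85 mm and grips with 20 to 120 N. Pads are 22 mm wide; open, the fingers measure 114 mm over their backs; the gripper's body (76 mm by 85 mm) begins 54 mm behind the grasp point. The pads swing forward as they close: fully open they stand 13 mm farther back than shut.
Start: joints at [-1.435, 0.527, 1.433, -0, 1.181, -0.178], TCP at [0.194, -0.594, 0.222] pointing down, gripper open.
Joint ranges: [-3.08, 3.08], [-0.75, 2.2], [0.22, 2.44], [-1.43, 4.57], [0, 2.65], [-2.85, 2.85]. Speed limits (rad/s): [2.79, 2.79, 3.14, 3.14, 3.14, 3.14].

INTERFACE

Orientations are given as a unit quaternion [x, y, z, w].
In Python, from station import manip, eyes gives the robot as it stands (manip), with the cameras (eyes).
- The arm moves only by the shell command python3 drive.py 'ROWS' [FORCE]. ROWS is rows parted by semicolons, their numbers by spaces, 1 to 20 of them, each of 5 numbers: dx, dy, dz in m, then a turn about the tool's z in rad, then the opening from 0.0 (shut) to 1.0 (fully open); each row is the pose to reach, as a shift and turn from the pose commanded when the command began, along the tool's axes at that moment; what a row does not reach only later rows make up. A row lasts 1/10 s, in which the tool goes at most 0.05 m and 0.15 rad, less where a joint would pass 70% of its speed; a pose out of reach is approached as far as the arm can. The fingers move at their own pace and stop on an object; FORCE is the grip in N (left out, the last holds). Time passes only in rows, so rows that do not move let the fingers close. It prints the time, the measured TCP pose, the force, the opening and the grip force at its end.
- manip.sense(): the state, without advancing time (a new reading comes with each control period).
- eyes.snapshot(name): name is "scene" or "top"; returns a dict with "pixels" (420x560x3 uint8, red, green, blue), "range_z" (420x560 float32, m along the optical axis (not along the pixel's ray), 0 where there is no reading), "fov_y" (degrees; the focal length in pixels is half the picture's height over the tangent of half this angle, whatever the lens; pixels are square), "cx", "cy" (the principal point, pixels), "k1" (the pictures are not rectified: a ray, as slopes to the right and down, at radius r is drawn at 1 + k1 r^2 times it, then the intrinsics apply), "R" (3x3) and "t" (3): a world point X has camera coordinates R X + t. Camera axes: x right, y down, z forward; pixel columns grow to the right and rows downward; lengths in m; the calibration is good to about 2 mm. A picture is of the moment at which its call begins.
- manip.sign_off(): hands the job in; it is judged then, once.
The state is a dict: "t": time; "q": joint angles; "qd": joint speeds; "tau": joint torques, N m; "tcp_pos": TCP position; "tool_rot": TCP orientation; "force": force on the tool from outside, world axes, zero at the start; "ft_torque": the same for the moment, N m; "finger_gap": opening from 0.0 (shut) to 1.0 (fully open); "gripper_force": force on a finger pad.
Only numpy, scipy, OpenCV 4.12 (cv2) and the standard library are available. Lean on these libraries where they do the work, as an engineer would, in place of code of your own. Each camera call takes 0.05 s, during which the arm holds its last target. There are 200 camera calls.

## Working session

There is one attempt and no reset: what is moved stays moved. The work goes in short steps, Python scripts to look and compute and a shell command to move; the robot and the scene stay as the last step left them, time stands still between calls to the robot, and variables do not carry over. Pictures are saved under pics/ and viewed, at most 10 in all, crops included, and the job is handed in when it is done.

```bash
ls; mkdir -p pics; python3 - <<'E'
from station import manip, eyes
import cv2,numpy as np
for n in("scene","top"):
    s=eyes.snapshot(n); np.savez(f"{n}0.npz",**s)
    cv2.imwrite(f"pics/{n}0.png",s["pixels"][...,::-1])
    print(n,s["fov_y"],s["cx"],s["cy"],s["k1"],(-s["R"].T@s["t"]).round(3),s["R"].round(2).tolist())
print(manip.sense())
E
```

```text
drive.py
pics
station.py
scene 57.648011232870694 284.38376684256906 208.0591371874143 0.03557721286761863 [-0.123  0.503  0.465] [[-0.59, -0.8, -0.01], [-0.35, 0.27, -0.9], [0.72, -0.53, -0.45]]
top 56.61651840277768 283.3511384562238 219.78323047611548 -0.030839287773018267 [0.37  0.037 1.056] [[0.01, -1.0, 0.02], [-0.99, -0.01, -0.16], [0.16, -0.02, -0.99]]
{'t': 0.1, 'q': array([-1.43452299e+00,  5.28377508e-01,  1.43378444e+00,  1.36458361e-05,
        1.18144722e+00, -1.78514937e-01]), 'qd': array([-1.95374038e-04, -1.23162449e-03, -2.07203011e-03,  5.96322208e-05,
       -2.89992949e-04,  4.91735617e-04]), 'tau': array([ 3.77212982e-04, -4.43303990e+01, -1.78586876e+01, -1.32184891e-04,
        3.89378562e-03,  1.49207409e-05]), 'tcp_pos': array([ 0.19343843, -0.59359637,  0.22092561]), 'tool_rot': array([ 9.87638997e-01,  1.56742445e-01,  2.76018321e-05, -1.00789774e-03]), 'force': array([-0.44599331,  0.32423828,  0.03276946]), 'ft_torque': array([0.01842906, 0.01952731, 0.02793673]), 'gripper_force': 0.0, 'finger_gap': 1.0013574671616094}
```

View pics/top0.png

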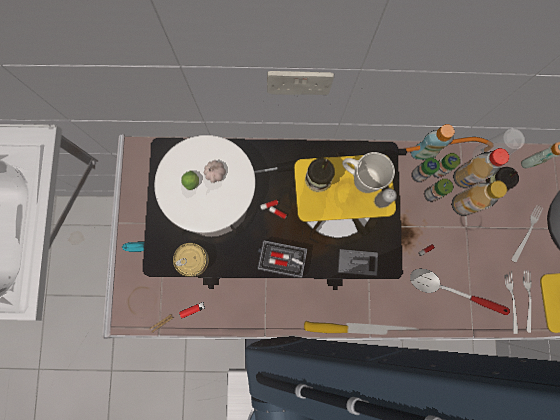

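View pics/scene0.png

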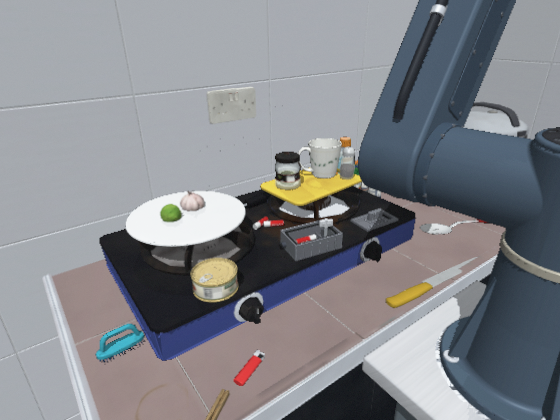

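The top view shows the box at about (283,258), the cover at (358,261), the tin at (190,260) and the board at (345,190). I'll zoom in on the box and cover.

```bash
cat > h.py <<'E'
import numpy as np,cv2
from station import manip, eyes
def load(n): return dict(np.load(n))
def slopes(s,uv):
    f=210/np.tan(np.radians(float(s["fov_y"]))/2)
    d=(np.atleast_2d(uv).astype(float)-[s["cx"],s["cy"]])/f; p=d.copy()
    for _ in range(20): p=d/(1+s["k1"]*(p**2).sum(1,keepdims=True))
    return p
def onplane(s,uv,z):
    p=slopes(s,uv); r=np.c_[p,np.ones(len(p))]@s["R"]; c=-s["R"].T@s["t"]
    return c+r*((z-c[2])/r[:,2])[:,None]
def cloud(s):
    v,u=np.mgrid[:420,:560]; p=slopes(s,np.c_[u.ravel(),v.ravel()])
    z=s["range_z"].reshape(-1,1)
    return ((np.c_[p,np.ones(len(p))]*z-s["t"])@s["R"]).reshape(420,560,3)
def project(s,X):
    c=np.atleast_2d(X)@s["R"].T+s["t"]; p=c[:,:2]/c[:,2:]
    p=p*(1+s["k1"]*(p**2).sum(1,keepdims=True)); f=210/np.tan(np.radians(float(s["fov_y"]))/2)
    return p*f+[s["cx"],s["cy"]]
E
python3 - <<'E'
from h import *
s=load("top0.npz")
a=cv2.resize(s["pixels"][230:285,250:390],None,fx=5.6,fy=5.6,interpolation=cv2.INTER_CUBIC)
cv2.imwrite("pics/crop0.png",a[...,::-1])
P=cloud(s)
np.set_printoptions(linewidth=250)
print("hob",P[268:274,312:330,2].mean(), P[268:274,220:250,2].mean())
print((P[236:282:2,254:312:2,2]*1000).astype(int))
print((P[246:278:2,334:384:2,2]*1000).astype(int))
E
```

```text
hob 0.0006987175409583694 -0.0012200962722385797
[[  -4    2    1    0    0    0   -1   -1    0   -5    2    1    0    0   -4    0    0    0    0    0    1    4    2   -3    4    1    0    0   17]
 [   3    1   -2    0    1    3   -1    0   -3    0   -1    2    0    0   -1    3    0    1    0   -1   -1   -1    0    0    2   -2    0    0    0]
 [   0   -1   -1 1056   -1   39    2    2    0    0   -1    1    1   -1   -2    0    0    1    1    0    2    2    1    0   -1   -2    1    1    0]
 [  -2    2    0    0   -1   36   33   36   35   39   38   -2    0    0    1    1   -2    1    0    0    1   -2    1   -1    3    3    1    2    0]
 [  -1    0    2    0    1   30   35   34   35   29   27   30   36   37   38   38    0    4    0    0    2   -1    0    2    0    0    0    0    1]
 [   0    0    0   -3   36   30   32   11   25   32   31   32   35   37   33   33   34   38   38   38   39   36   -1    2    1    3   -1    0    0]
 [   1    0   14   18   37   33   33    6    6    5    4    6    8   23   32   33   36   36   36   36   32   35   33   39   38   40   36    1   -1]
 [  -1   15   1
[... 3702 characters left out ...]
 10    7    4    8    8    0    0    3    7    0   -1    1]
 [   0    0    2    5    6 1056    6    8    6    4    7    6    8    7    6    2    6    5    0    0   -4    2   -1   -2   -1]
 [   0    1   -1    4    6    5    6    6   10    8    8    4    8    7    8    7    5    5   -1   -3    0    5    0    0   -2]
 [   0    0   -1    0    0    7    4    9    7    5    7    8    0    8    3    3    9    7    5    5    9    5   -1   -1   -3]
 [   5    0    2    2   -2    1    1    2    1 1056    0   -1    1    0   -4    3    7    6    6    4    6    5   -5   -3    0]
 [   0   -1    0    0    0    0    0    5   -1    3    0    0   -1   -1    0    0    0    0   -1   -3    0   -1   -1   -1   -2]]
```

View pics/crop0.png

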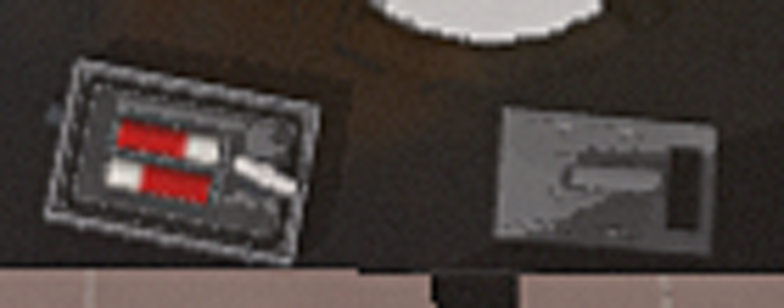

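```bash
cat >> h.py <<'E'
def mean_snap(name,n=8):
    L=[eyes.snapshot(name) for _ in range(n)]; s=dict(L[0])
    z=np.array([l["range_z"] for l in L]); z[(z<.05)]=np.nan
    s["range_z"]=np.nan_to_num(np.nanmedian(z,0)); s["pixels"]=np.mean([l["pixels"] for l in L],0).astype(np.uint8)
    return s
def blob(s,mask,z,hull=True):
    "centroid, long-axis yaw (rel. world y, mod pi) and rect size of the largest blob, on plane z"
    m=cv2.resize(mask.astype(np.float32),None,fx=4,fy=4,interpolation=cv2.INTER_LINEAR)
    c,_=cv2.findContours((m>.5).astype(np.uint8),cv2.RETR_EXTERNAL,cv2.CHAIN_APPROX_NONE)
    c=max(c,key=cv2.contourArea)
    if hull:c=cv2.convexHull(c)
    uv=(c[:,0,:]+.5)/4-.5
    X=onplane(s,uv,z)[:,:2]
    q=((X-X.mean(0))*1e4).astype(np.float32)
    M=cv2.moments(q.reshape(-1,1,2)); o=X.mean(0)+np.array([M["m10"],M["m01"]])/M["m00"]/1e4
    th=.5*np.arctan2(2*M["mu11"],M["mu20"]-M["mu02"])  # long axis angle from x
    yaw=(th-np.pi/2+np.pi/2)%np.pi-np.pi/2
    r=cv2.minAreaRect(q)
    return o,yaw,np.array(r[1])/10,(np.array(r[0])/1e4+X.mean(0)),r[2]
E
python3 - <<'E'
from h import *
s=mean_snap("top"); np.savez("top1.npz",**s)
P=cloud(s); H=P[...,2]; g=s["pixels"].mean(2)
def reg(a,b,c,d):
    m=np.zeros(H.shape,bool); m[a:b,c:d]=1; return m
B=reg(236,280,254,310)&(H>.022)&(H<.1)
print("box",*blob(s,B,.038))
W=reg(248,268,285,306)&(H>.046)
print("wing",*blob(s,W,.060))
W=reg(248,268,285,306)&(H>.045)&(s["pixels"].min(2)>110)
print("wing c",*blob(s,W,.060))
C=reg(246,278,334,384)&(H>.003)
print("cover",*blob(s,C,.006))
print("g",g[262,330],g[255,345],g[262,342])
C=reg(246,278,334,384)&(g>60)
print("cover g",*blob(s,C,.006))
R=reg(246,278,334,384)&(H>.02)
print("rib",*blob(s,R,.03))
S=reg(252,275,366,378)&(H<.0035)
print("slot",*blob(s,S,.006))
s=mean_snap("scene",4); np.savez("scene1.npz",**s)
P=cloud(s);H=P[...,2];
B=(H>.022)&reg(210,265,270,350)&(np.abs(P[...,1]-(-.0))<.2)
x=P[B&(H>.034)&(H<.042)]; print(x.min(0),x.max(0),len(x))
a=cv2.resize(s["pixels"][190:275,265:405],None,fx=5.6,fy=5.6,interpolation=cv2.INTER_CUBIC)
cv2.imwrite("pics/crop1.png",a[...,::-1])
print(manip.sense()["t"])
E
```

```text
box [0.43617669 0.01990271] -0.18801393934546407 [122.84492187  79.58676147] [0.43605003 0.02081935] 79.37332153320312
wing [ 0.42912187 -0.01764816] -0.4661791419104333 [31.54647827 11.12138977] [ 0.4291114  -0.01831117] 64.0449447631836
wing c [ 0.42839849 -0.01783242] -0.43525948958802974 [31.54647827  9.98022842] [ 0.42859837 -0.01806145] 64.0449447631836
cover [ 0.43057578 -0.18520915] -0.08401125929701103 [107.10037842  64.33373413] [ 0.43058953 -0.18540489] 85.38356018066406
g 39.0 100.0 106.33333333333333
cover g [ 0.43066579 -0.18418768] -0.059237499677183836 [106.36602783  64.73972168] [ 0.43023363 -0.18462899] 85.42829895019531
rib [ 0.43017787 -0.18433411] -0.05179896977751275 [15.1143219  47.21577148] [ 0.43006752 -0.18450808] 0.4922719895839691
slot [ 0.42782711 -0.22328429] 1.4492486237521147 [17.06033936 41.49838562] [ 0.42784256 -0.22293956] 83.98555755615234
[ 0.38990948 -0.05663049  0.03403105] [0.51404208 0.08543344 0.04191926] 401
0.7
```

View pics/crop1.png

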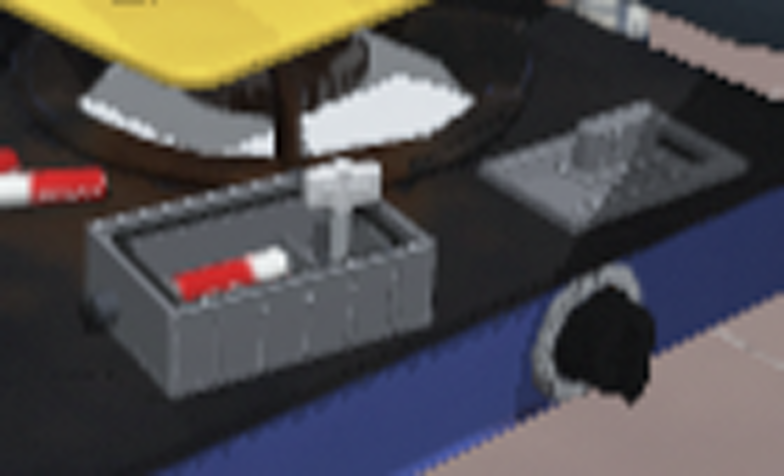

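The scene view confirms the wing stands along the box, roughly lengthwise. The cover's slot end faces -y, like the box's stud end. The stud position from the box fit (0.4290, -0.0175) agrees with the wing blob (0.4291, -0.0177), and the wing angle is about 1.31. I'll approach the wing first.

```bash
cat > go.py <<'E'
import sys
from h import *
from scipy.spatial.transform import Rotation as Ro
x,y,z,yaw=map(float,sys.argv[1:5]); s=manip.sense(); R=Ro.from_quat(s["tool_rot"]).as_matrix()
cur=np.arctan2(R[1,0],R[0,0]); d=(np.array([x,y,z])-s["tcp_pos"])@R
t=(cur-yaw+np.pi/2)%np.pi-np.pi/2
print("tcp",s["tcp_pos"].round(4),"yaw",cur.round(3),"q6",s["q"][5].round(2),"F",s["force"].round(1),"T",s["ft_torque"].round(2),"gap",round(s["finger_gap"],3),"t",s["t"]); print("d",d.round(4),"turn",round(t,3))
E
python3 go.py 0.429 -0.0176 0.14 1.12
python3 drive.py '0.4024 -0.4754 0 -0.805 0.4;0.4024 -0.4754 0 -0.805 0.4;0.4024 -0.4754 0 -0.805 0.4;0.4024 -0.4754 0 -0.805 0.4;0.4024 -0.4754 0 -0.805 0.4;0.4024 -0.4754 0 -0.805 0.4;0.4024 -0.4754 0 -0.805 0.4;0.4024 -0.4754 0 -0.805 0.4;0.4024 -0.4754 0 -0.805 0.4;0.4024 -0.4754 0 -0.805 0.4;0.4024 -0.4754 0 -0.805 0.4;0.4024 -0.4754 0 -0.805 0.4;0.4024 -0.4754 0.08 -0.805 0.4;0.4024 -0.4754 0.08 -0.805 0.4;0.4024 -0.4754 0.08 -0.805 0.4;0.4024 -0.4754 0.08 -0.805 0.4;0.4024 -0.4754 0.08 -0.805 0.4' 30; python3 go.py 0.429 -0.0176 0.065 1.12
```

```text
t: 2.4
tcp_pos: [0.4301, -0.0186, 0.1432]
tool_rot: [0.848, 0.531, 0.001, 0.001]
force: [0.1, 0.7, -0.1]
finger_gap: 0.404
gripper_force: 0.0
tcp [ 0.4301 -0.0186  0.1432] yaw 1.119 q6 0.15 F [ 0.1  0.7 -0.1] T [ 0.02 -0.04  0.02] gap 0.404 t 2.4
d [ 0.0004 -0.0017  0.0782] turn -0.001
```

```bash
python3 drive.py '0 -0.001 0.04 0 0.4;0 -0.001 0.06 0 0.4;0 -0.001 0.078 0 0.4;0 -0.001 0.078 0 0.4;0 -0.001 0.078 0 0.4' 30; python3 drive.py '0 0 0 0 0.25;0 0 0 0 0.15;0 0 0 0 0;0 0 0 0 0;0 0 0 0 0;0 0 0 0 0' 30; python3 go.py 0.429 -0.0176 0.065 -0.188
python3 - <<'E'
from h import *
s=eyes.snapshot("scene"); a=cv2.resize(s["pixels"][130:275,225:405],None,fx=4,fy=4,interpolation=cv2.INTER_CUBIC)
cv2.imwrite("pics/grip1.png",a[...,::-1]); print(manip.sense()["q"].round(2))
E
```

```text
t: 2.9
tcp_pos: [0.4291, -0.0181, 0.065]
tool_rot: [0.848, 0.531, 0.001, 0.001]
force: [-0.3, -0.5, -0.1]
finger_gap: 0.396
gripper_force: 0.0
t: 3.5
tcp_pos: [0.4281, -0.0171, 0.0638]
tool_rot: [0.847, 0.531, 0.0, -0.0]
force: [0.7, -0.1, -0.9]
finger_gap: -0.001
gripper_force: 0.0
tcp [ 0.4281 -0.0171  0.0638] yaw 1.12 q6 0.15 F [ 0.7 -0.1 -0.9] T [ 0.04 -0.01 -0.02] gap -0.001 t 3.5
d [-0.      0.0011 -0.0012] turn 1.308
[-0.3   0.58  2.05 -0.    0.51  0.15]
```

View pics/grip1.png

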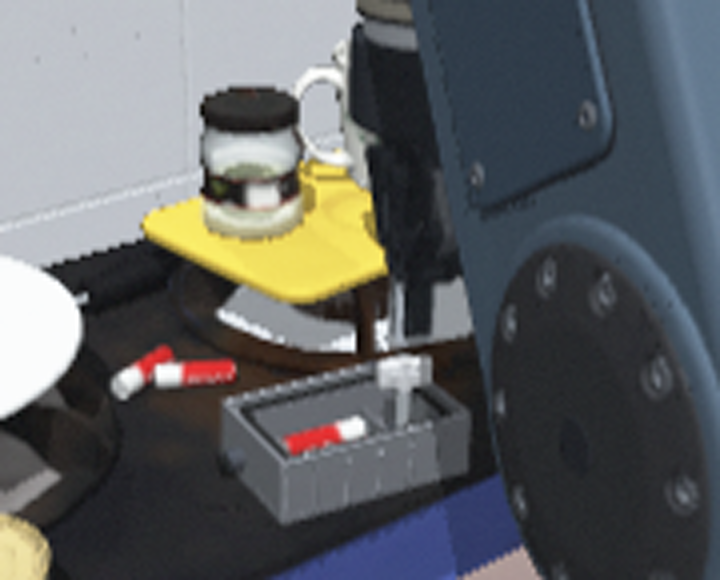

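The gripper closed on nothing. At crop (415,335) the fingertips appear behind and above the wing at (405,370). I'll compare the two cameras with the TCP numerically.

```bash
python3 - <<'E'
from h import *
for n in("scene1.npz",):
    s=load(n)
    for X in ([.429,-.0176,.060],[.429,-.0176,.041],[.428,-.0171,.042],[.428,-.0171,.12]):
        p=project(s,X)[0]; print(X,p.round(1),"crop",((p-[225,130])*4).round())
    P=cloud(s); H=P[...,2]
    m=np.zeros(H.shape,bool); m[212:236,315:340]=1
    w=P[m&(H>.048)&(H<.065)]; print("wing cloud",np.median(w,0),len(w),w.min(0),w.max(0))
s=mean_snap("scene",3);P=cloud(s)
print("finger",[P[r,c].round(3).tolist() for r,c in((205,330),(210,330),(213,328),(200,333),(205,325),(222,327))])
t=mean_snap("top",3);np.savez("top2.npz",**t);P=cloud(t)
print((P[244:272:2,276:312:2,2]*1000).astype(int))
cv2.imwrite("pics/crop2.png",cv2.resize(t["pixels"][220:290,240:390],None,fx=5,fy=5,interpolation=cv2.INTER_CUBIC)[...,::-1])
E
```

```text
[0.429, -0.0176, 0.06] [326.9 219.5] crop [408. 358.]
[0.429, -0.0176, 0.041] [326.5 226.9] crop [406. 388.]
[0.428, -0.0171, 0.042] [326.7 226.7] crop [407. 387.]
[0.428, -0.0171, 0.12] [328.2 195.3] crop [413. 261.]
wing cloud [ 0.42875185 -0.01414047  0.05475395] 75 [ 0.42215592 -0.02913802  0.04811445] [ 0.44010711 -0.00184848  0.05988085]
finger [[0.416, -0.013, 0.102], [0.416, -0.013, 0.09], [0.417, -0.009, 0.084], [0.4, -0.005, 0.123], [0.427, -0.008, 0.1], [0.427, -0.017, 0.054]]
[[473 471 470 467 465   0 407 408 407 407 407 407 407 407 406 406 406 407]
 [478 476 474 473 469 405 406 406 408 406 407 408 408 407 407 407 408 407]
 [778 772 479 479 368 406 406 407 408 406 407 406 408 408 406 407 409 408]
 [783 782 782 778 773 406 406 406 407 407 407 407 407 407 407 408 408 408]
 [787 787 785 784 783 782 778 775 405 407 405 406 407 407 407 407 408 408]
 [790 790 788 787 786 785 784 783 781 779 775 406 404 407 407 408 406 407]
 [793 793 791 790 790 789 787 787 786 785 783 781 779 776 405 406 407 406]
 [795 794 795 793 792 793 790 789 788 788 787 786 785 783 781 779 777 406]
 [797 796 796 795 794 794 793 792 792 791 790 789 788 786 786 784 782 782]
 [799 798 798 797 797 796 794 795 793 793 793 791 791 790 789 788 787 786]
 [800 799 798 798 798 797 798 796 795 795 795 794 792 792 792 791 790 789]
 [802 802 801 799 799 799 799 797 798 797 796 796 795 795 793 793 793 792]
 [803 802 801 801 801 800 800 800 798 799 798 798 797 796 796 796 795 794]
 [804 803 802 803 803 802 802 802 800 799 800 799 798 798 798 797 798 797]]
```

View pics/crop2.png

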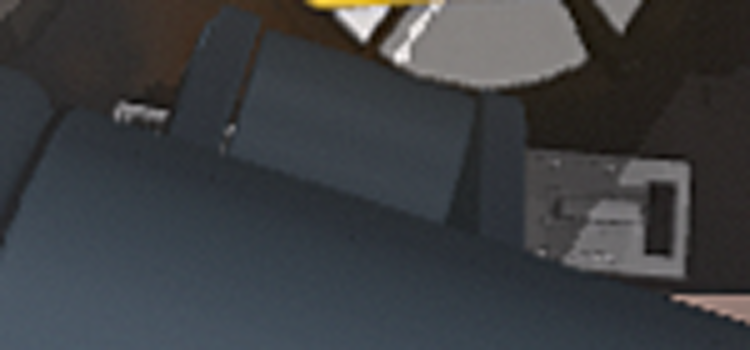

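```bash
python3 - <<'E'
from h import *
s=mean_snap("scene",4);P=cloud(s);np.set_printoptions(linewidth=250)
print("z rows 205..224, cols 318..336");print((P[204:226,318:338,2]*1000).astype(int))
print("x");print((P[204:226:2,318:338,0]*1000).astype(int))
print("y");print((P[204:226:2,318:338,1]*1000).astype(int))
E
```

```text
z rows 205..224, cols 318..336
[[ 19  18  18  18  17 100 102 102 104 106 106 102 103 105 104 100   2   1   2   2]
 [ 17  17  16  16  15  97 100 100 101 103 103 101 101 102 102  98   1   2   2   3]
 [ 15  12  14  13  11  96  98  97 100 101 101 100 100 100 100  95   2   2   2   2]
 [ 45  10  11  11  89  93  95  95  97  98  98  97  98  97  98  93   2   2   2   2]
 [ 44   8   9   8  86  90  93  93  94  95  96  94  95  94  95  91   1   1   2   2]
 [ 43   4   6   5  84  88  90  90  92  93  93  93  93  93  93  88   2   2   3   2]
 [ 41   3   3   2  82  85  88  88  89  91  91  89  89  90  89  86   2   2   2   2]
 [ 39   2   2   1  80  83  85  85  88  88  87  85  87  88  87  83   1   2   2   1]
 [ 37   2   2   1  77  81  83  83  85  87  86  85  85  85  85  80   2   2   2   2]
 [ 35   1   1   2   2  79  81  79  82  84  83  83  82  82  82  78   1   1   2   2]
 [ 32   1   1   0   2  77  78  78  80  81  79  80  80  76  76   2   2   3   2   3]
 [ 31   0   2   1   1   1  76  75  75  75  75  74  74  74  74   3   2  14  13  13]
 [ 27   2   1   1   0   1   2  72  38   2   2  14  15  14  13  13  13  13
[... 2109 characters left out ...]
   -9   -6   -5   -7   -6   -6   -8  -11  -12  -14  -17  -25 -134 -136 -139 -141]
 [ -54  -96  -98 -102 -102   -5   -5   -8   -6   -7  -10  -11  -14  -20  -22 -124 -126 -128 -131 -132]
 [ -53  -88  -91  -93  -96  -97  -98   -8  -55 -104 -107  -92  -94  -96  -99 -102 -103 -106 -107 -109]
 [ -54  -66  -67  -69  -73  -73  -77  -79  -80  -83  -84  -87  -88  -91  -93  -95  -97 -100 -101 -104]
 [ -54  -61  -63   -8   -8  -11  -12  -13  -15  -17  -20  -23  -24  -26  -28  -91  -93  -95  -96 -101]
 [ -23   -2   -2   -3   -6   -8  -11  -12  -14  -16  -18  -21  -23  -25  -27  -89  -91  -93  -99 -101]
 [ -18   -2   -2   -4   -5   -8  -10  -11  -14  -16  -18  -20  -22  -24  -27  -88  -91  -94  -98 -100]]
```

Depth shows the shut fingertips at z≈0.074, about 30 mm higher than expected, while the wing top is at 0.059. Laterally they are right. I'll reopen and descend in stages, watching the force.

```bash
python3 drive.py '0 0.001 0 0 0.35;0 0.001 0 0 0.35;0 0.001 0 0 0.35;0 0.001 0.006 0 0.35;0 0.001 0.012 0 0.35;0 0.001 0.012 0 0.35' 30; python3 go.py 0.429 -0.0176 0.035 1.12;python3 - <<'E'
from h import *
s=mean_snap("scene",3);P=cloud(s);np.set_printoptions(linewidth=250)
print((P[200:228,314:342,2]*1000).astype(int))
E
```

```text
t: 4.65
tcp_pos: [0.4283, -0.0175, 0.0509]
tool_rot: [0.847, 0.531, -0.001, -0.001]
force: [0.1, -0.3, 0.4]
finger_gap: 0.351
gripper_force: 0.0
tcp [ 0.4283 -0.0175  0.0509] yaw 1.12 q6 0.15 F [ 0.1 -0.3  0.4] T [-0.    0.03 -0.03] gap 0.351 t 4.65
d [0.0002 0.0007 0.0159] turn -0.0
[[ 51  50  49  48  22  23  22  22  98 101 100 117 120 121 121 130 133 136 135 135 135 134 134 134 134 134 283 285]
 [ 49  47  47  23  22  22  21  98  98  98  98 114 118 119 119 128 131 132 132 133 132 132 131 131 131 130 130 283]
 [ 45  46  47  46  23  22  22  98  97  96  96 112 116 117 122 126 129 130 131 129 130 129 129 129 128 128 128 282]
 [ 44  46  46  46  20  20  20  94  94  94  93 110 113 115 120 124 127 128 127 126 114 114 113 119 122 125 124 281]
 [ 44  45  46  46  19  18  18  92  92  91  92 108 112 113 118 122 124 124 124 118 118 117 117 118 120 122 122 280]
 [ 41  46  46  47  17  16  17  90  90  90  89 108 110 110 116 119 122 121 116 117 117 117 116 116 116 118 118 278]
 [ 39  46  46  46  15  13  15  87  88  86  87 107 108 111 114 116 119 118 115 115 115 115 115 115 115 115 115   1]
 [ 36  45 
[... 1705 characters left out ...]
   3   2]
 [ 37  38  37  36  35  54  56  55  55  55  55  65  65  65  68  67  67  67  65  64  65   6   2   3  -1  -1   0   0]
 [ 35  35  35  33  33  52  53  52  53  52  52  51  63  63  62  62  62  62  61  62   2   3   1  -1  -2   0   0   0]
 [ 33  34  34  34  33  50  51  50  51  51  50  49  49  49  49  48  48  48  48   0   0   0   0  -1   0   1   0   0]
 [ 35  32  33  33  32  47  48  48  47  47  47  47  46  46  46  46  45  45  44   0   0   0   0   1   0   1   0   0]
 [ 31  32  32  30  29  45  46  45  46  46  44  44  45  43  44  44  43  42  37  38   0   1   1   0   0   0   1   0]
 [ 30  30  28  28  28  27  42  42  42  41  40  42  43  41  33  34  33  32  35  37  37   0   0   0   0   1   0   0]]
```

Tips are now at z≈0.061, so they consistently sit about 10 mm above the reported TCP. I'll go down 18 mm more and close.

```bash
python3 drive.py '0 0 0.006 0 0.35;0 0 0.012 0 0.35;0 0 0.018 0 0.35;0 0 0.018 0 0.35' 30; python3 drive.py '0 0 0 0 0.25;0 0 0 0 0.15;0 0 0 0 0;0 0 0 0 0;0 0 0 0 0' 30;python3 go.py 0.429 -0.0176 0.035 -0.188
```

```text
t: 5.2
tcp_pos: [0.4284, -0.0175, 0.0329]
tool_rot: [0.847, 0.531, -0.001, -0.001]
force: [0.1, -0.3, -0.0]
finger_gap: 0.353
gripper_force: 0.0
t: 5.7
tcp_pos: [0.4306, -0.0183, 0.034]
tool_rot: [0.847, 0.531, 0.001, 0.001]
force: [3.3, -2.7, -2.7]
finger_gap: 0.091
gripper_force: 29.3
tcp [ 0.4306 -0.0183  0.034 ] yaw 1.12 q6 0.15 F [ 3.3 -2.7 -2.7] T [-0.51 -0.53  0.03] gap 0.091 t 5.7
d [-0.0001 -0.0017 -0.001 ] turn 1.308
```

```bash
python3 drive.py '0 0.0012 0 0.15 0;0 0.0012 0 0.3 0;0 0.0012 0 0.45 0;0 0.0012 0 0.6 0;0 0.0012 0 0.75 0;0 0.0012 0 0.9 0;0 0.0012 0 1.05 0;0 0.0012 0 1.2 0;0 0.0012 0 1.307 0;0 0.0012 0 1.307 0;0 0.0012 0 1.307 0' 30;python3 go.py 0.429 -0.0176 0.035 -0.188
```

```text
t: 6.8
tcp_pos: [0.4295, -0.0166, 0.034]
tool_rot: [0.996, -0.094, -0.001, -0.001]
force: [3.0, 8.2, -0.8]
finger_gap: 0.089
gripper_force: 29.2
tcp [ 0.4295 -0.0166  0.034 ] yaw -0.189 q6 1.46 F [ 3.   8.2 -0.8] T [ 1.27 -0.56 -0.03] gap 0.089 t 6.8
d [-0.0002  0.0011 -0.001 ] turn -0.001
```

```bash
python3 drive.py '0 -0.001 0 0 0.1;0 -0.001 0 0 0.2;0 -0.001 0 0 0.3;0 -0.001 0 0 0.4;0 -0.001 -0.05 0 0.4;0 -0.001 -0.1 0 0.4;0 -0.001 -0.1 0 0.4' 30;python3 go.py 0.431 -0.184 0.09 1.50;python3 - <<'E'
from h import *
s=mean_snap("scene",3);P=cloud(s);H=P[...,2];np.savez("scene3.npz",**s)
m=np.zeros(H.shape,bool); m[206:236,312:345]=1
w=P[m&(H>.046)&(H<.064)&(P[...,0]<.48)]; print(len(w),w.mean(0)); d=np.linalg.svd(w[:,:2]-w[:,:2].mean(0))[2][0]; print("wing dir",np.arctan2(d[1],d[0]),w.min(0),w.max(0))
cv2.imwrite("pics/crop3.png",cv2.resize(s["pixels"][170:270,265:405],None,fx=5,fy=5,interpolation=cv2.INTER_CUBIC)[...,::-1])
E
```

```text
t: 7.5
tcp_pos: [0.4334, -0.0181, 0.1381]
tool_rot: [0.996, -0.093, 0.005, 0.001]
force: [0.4, -0.3, 0.1]
finger_gap: 0.398
gripper_force: 0.0
tcp [ 0.4334 -0.0181  0.1381] yaw -0.187 q6 1.46 F [ 0.4 -0.3  0.1] T [-0.01 -0.06 -0.01] gap 0.398 t 7.5
d [0.028  0.1634 0.0486] turn 1.454
63 [ 0.42772442 -0.0137263   0.05390848]
wing dir 3.0074028182517547 [ 0.41504061 -0.02147885  0.04620578] [ 0.44485194 -0.00970307  0.05944392]
```

View pics/crop3.png

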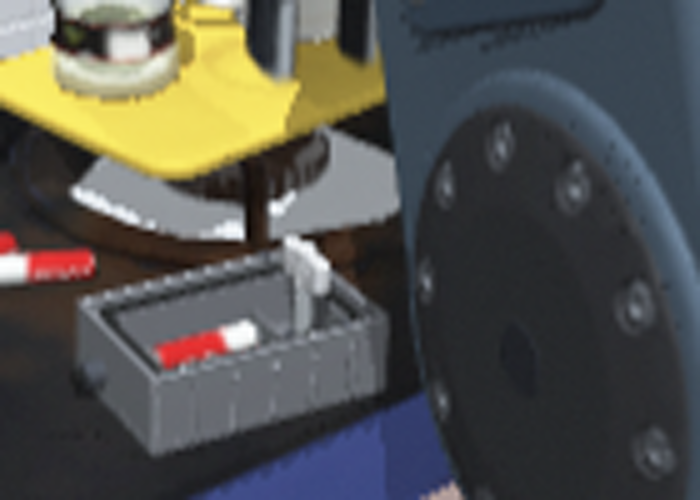

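The wing now lies across the box, at crop (305,265). Next is the cover.

```bash
python3 drive.py '0 0 0 0 0.4;0 0 0 0 0.4' >/dev/null;python3 go.py 0.431 -0.184 0.09 1.50
```

```text
tcp [ 0.4291 -0.0169  0.1326] yaw -0.187 q6 1.46 F [-0.4 -0.7  0.2] T [0.01 0.02 0.02] gap 0.401 t 7.85
d [0.0331 0.1638 0.0425] turn 1.454
```

```bash
python3 drive.py '0.033 0.164 0 -0.15 0.4;0.033 0.164 0 -0.3 0.4;0.033 0.164 0 -0.45 0.4;0.033 0.164 0 -0.6 0.4;0.033 0.164 0 -0.75 0.4;0.033 0.164 0 -0.9 0.4;0.033 0.164 0 -1.05 0.4;0.033 0.164 0 -1.2 0.4;0.033 0.164 0 -1.35 0.4;0.033 0.164 0 -1.5 0.4;0.033 0.164 0 -1.65 0.4;0.033 0.164 0 -1.687 0.4;0.033 0.164 0 -1.687 0.4;0.033 0.164 0 -1.687 0.4' 30;python3 - <<'E'
from h import *
s=mean_snap("top",5); np.savez("top3.npz",**s); H=cloud(s)[...,2]
np.set_printoptions(linewidth=250); print((H[236:282:4,254:390:4]*1000).astype(int))
m=np.zeros(H.shape,bool); m[246:270,284:308]=1
print("wing",*blob(s,m&(H>.046)&(H<.07),.06)[:3])
E
python3 go.py 0.431 -0.184 0.09 1.50
```

```text
t: 9.25
tcp_pos: [0.4317, -0.1842, 0.133]
tool_rot: [0.733, 0.681, -0.0, -0.001]
force: [0.5, -0.3, -0.9]
finger_gap: 0.399
gripper_force: 0.0
[[  1   0   0   0   0   0   0   0 823 824 826 827 825 823 819 808  12  14  14   5   1   3   3   7  11  13  15  13   0   2 421 455 467 496]
 [  1   0  -1   0   1   1   0 828 828 831 832 832 830 827 825 821 813  13  11  13  14  13  14  15  15  14   3   1   0   0 441 456 488 518]
 [  0   1  -1  36  35  30 831 832 833 835 835 834 833 831 828 825 822 816   8   6  10  11  11  -1   0   1   0   1   0   0 445 479 509 537]
 [  0  19  37  32   6 828 835 836 837 837 837 836 835 834 831 829 826 823 818 807   0   0   0   2   0   1   0   0   0 434 469 501 530 553]
 [  1   0  35   6 831 838 838 839 840 840 839 838 837 835 833 832 830 827 824 820 814   0   7   6   8   6   4   6   5 461 493 521 548 558]
 [  0   1  32 833 839 840 841 842 842 841 840 840 838 837 835 834 832 831 828 825 822 819   7   5   6   7   5   6 451 484 514 541 563 562]
 [  0   0 824 840 841 843 843 843 843 842 841 841 840 839 838 836 835 834 832 828 826 823 819 812   8  29  31  29 475 507 5
[... 336 characters left out ...]
844 845 843 842 841 841 840 838 837 836 835 833 832 831 827 824 820 814 538 561 569 569 569 571]
 [844 844 846 848 848 848 847 847 846 846 845 845 844 843 843 842 841 841 839 838 836 835 834 833 830 829 826 822 817 568 568 569 573 576]
 [844 846 848 848 849 849 848 848 847 847 846 845 845 844 844 843 842 842 841 840 839 838 836 834 834 832 830 827 823 819 568 568 574 585]]
tcp [ 0.4321 -0.1844  0.1337] yaw 1.499 q6 -0.57 F [-0.2  0.2 -0.5] T [0.04 0.04 0.01] gap 0.395 t 9.5
d [ 0.0003 -0.0011  0.0437] turn -0.001Traceback (most recent call last):
  File "<stdin>", line 5, in <module>
  File "h.py", line 29, in blob
    c=max(c,key=cv2.contourArea)
ValueError: max() iterable argument is empty
```

```bash
python3 drive.py '0 -0.001 0.05 0 0.4;0 -0.001 0.1 0 0.4;0 -0.001 0.125 0 0.4;0 -0.001 0.13 0 0.4;0 -0.001 0.13 0 0.4' 30;python3 - <<'E'
from h import *
s=mean_snap("scene",3);np.savez("scene4.npz",**s)
cv2.imwrite("pics/crop4.png",cv2.resize(s["pixels"][120:270,265:440],None,fx=4,fy=4,interpolation=cv2.INTER_CUBIC)[...,::-1])
E
```

```text
t: 10.0
tcp_pos: [0.4309, -0.1842, 0.0033]
tool_rot: [0.732, 0.681, -0.0, -0.001]
force: [0.3, -0.6, 0.1]
finger_gap: 0.399
gripper_force: 0.0
```

View pics/crop4.png

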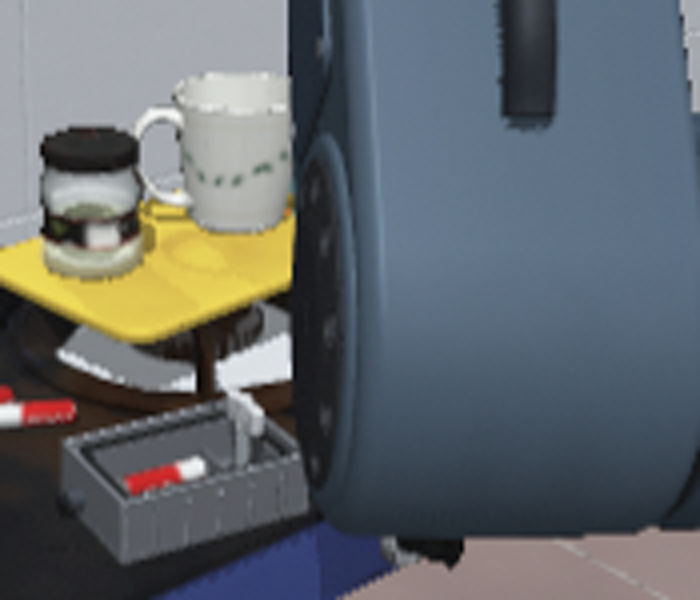

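The arm hides the cover; the box and wing look fine, with the wing at crop (240,410). I'll feel downward in small steps.

```bash
python3 drive.py '0 0 0.002 0 0.4;0 0 0.003 0 0.4;0 0 0.003 0 0.4' 30|grep -E "tcp|force:"; python3 drive.py '0 0 0.001 0 0.4;0 0 0.002 0 0.4;0 0 0.002 0 0.4' |grep -E "tcp|force:"
```

```text
tcp_pos: [0.4314, -0.1846, 0.0014]
force: [-0.8, -0.1, 0.5]
gripper_force: 0.0
tcp_pos: [0.4311, -0.1843, -0.0013]
force: [0.2, 1.0, -0.1]
gripper_force: 0.0
```

```bash
python3 drive.py '0 0 0 0 0.3;0 0 0 0 0.2;0 0 0 0 0.1;0 0 0 0 0;0 0 0 0 0;0 0 0 0 0' 50; python3 go.py 0.431 -0.184 0.15 1.50
```

```text
t: 11.35
tcp_pos: [0.4312, -0.1844, -0.0011]
tool_rot: [0.732, 0.682, 0.0, 0.0]
force: [-0.3, 1.0, 2.2]
finger_gap: 0.131
gripper_force: 49.2
tcp [ 0.4312 -0.1844 -0.0011] yaw 1.5 q6 -0.57 F [-0.3  1.   2.2] T [-0.02  0.02 -0.05] gap 0.131 t 11.35
d [ 0.0004 -0.0002 -0.1511] turn -0.0
```

```bash
python3 drive.py '0 0 -0.02 0 0;0 0 -0.06 0 0;0 0 -0.1 0 0;0 0 -0.12 0 0;0.04 -0.0016 -0.12 0.1 0;0.08 -0.0032 -0.12 0.117 0;0.12 -0.0048 -0.12 0.117 0;0.16 -0.0064 -0.12 0.117 0;0.19 -0.0075 -0.12 0.117 0;0.2043 -0.0081 -0.11 0.117 0;0.2043 -0.0081 -0.09 0.117 0;0.2043 -0.0081 -0.09 0.117 0;0.2043 -0.0081 -0.09 0.117 0' 50; python3 go.py 0.4376 0.0199 0.031 1.383
python3 - <<'E'
from h import *
s=mean_snap("scene",5);np.savez("scene5.npz",**s)
cv2.imwrite("pics/crop5.png",cv2.resize(s["pixels"][170:270,255:395],None,fx=5.6,fy=5.6,interpolation=cv2.INTER_CUBIC)[...,::-1])
E
```

```text
t: 12.65
tcp_pos: [0.4371, 0.02, 0.0886]
tool_rot: [0.77, 0.638, -0.001, -0.001]
force: [0.4, -0.2, 0.1]
finger_gap: 0.132
gripper_force: 48.9
tcp [0.4371 0.02   0.0886] yaw 1.383 q6 -0.02 F [ 0.4 -0.2  0.1] T [ 0.01  0.   -0.03] gap 0.132 t 12.65
d [-0.      0.0006  0.0576] turn -0.0
```

View pics/crop5.png

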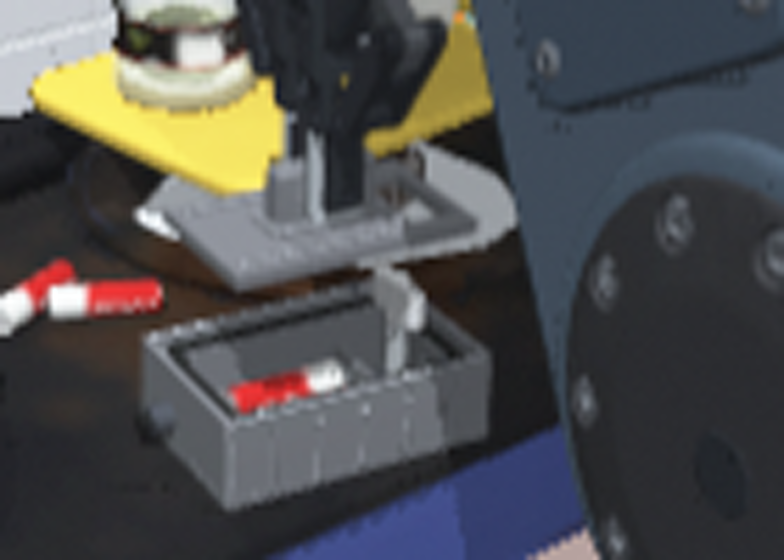

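The cover hangs level above the box with the fingers on its rib. Cover corners in the crop are left (165,195), near (237,283) and right (478,215). Rim corners are left (143,337), near (228,417) and right (490,350). I'll cast these onto their planes to check the fit.

```bash
python3 - <<'E'
from h import *
s=load("scene5.npz")
R=lambda a:np.array([[np.cos(a),-np.sin(a)],[np.sin(a),np.cos(a)]])
def crop(X): return ((project(s,X)-[255,170]+.5)*5.6).round(1)
def corners(c,y,hx,hy,z): 
    k=np.array([[hx,hy],[-hx,hy],[-hx,-hy],[hx,-hy]]); return np.c_[k@R(y).T+c,np.full(4,z)]
print("rim pred",crop(corners([.4362,.0199],-.188,.038,.059,.038)).tolist())
print("cover pred",crop(corners([.4362,.0199],-.188,.031,.052,.0956)).tolist(),"bottom",crop(corners([.4362,.0199],-.188,.031,.052,.0896)).tolist())
H=cloud(s)
P=H.reshape(-1,3); m=np.zeros((420,560),bool); m[200:222,283:345]=1
w=H[m]; w=w[(w[:,2]>.08)&(w[:,2]<.099)&(w[:,0]<.48)&(w[:,0]>.39)]
print(len(w),np.median(w[:,2]), w.min(0),w.max(0))
A=np.c_[w[:,:2]-w[:,:2].mean(0),np.ones(len(w))]; print("plane",np.linalg.lstsq(A,w[:,2],rcond=None)[0])
# red/dim edges via gradient: sample across cover near edges & rim edges, find strongest intensity step
g=cv2.GaussianBlur(s["pixels"].mean(2).astype(np.float32),(0,0),.7)
def edge(a,b,z,n):  # offset (m, along outward n) of strongest steps
    o=np.linspace(-.008,.008,65); out=[]
    for t in np.linspace(.12,.88,25):
        p=a*(1-t)+b*t; X=np.c_[p[:2]+o[:,None]*n,np.full(65,z)]; uv=project(s,X).astype(np.float32)
        v=cv2.remap(g,uv[:,:1],uv[:,1:],cv2.INTER_CUBIC)[:,0]; d=np.gradient(v); i=np.abs(d).argmax(); out.append((o[i]*1000,np.sign(d[i])))
    return np.array(out)
for nm,c,hx,hy,z in(("rim",[.4362,.0199],.038,.059,.038),("cover",[.4362,.0199],.031,.052,.0956)):
    k=corners(c,-.188,hx,hy,z)
    for e,(i,j,n) in {"+y":(0,1,[0,1]),"-x":(1,2,[-1,0]),"-y":(2,3,[0,-1]),"+x":(3,0,[1,0])}.items():
        r=edge(k[i],k[j],z,R(-.188)@n); print(nm,e,r[:,0].round(1).tolist())
E
```

```text
rim pred [[145.5, 339.3], [232.1, 430.2], [499.1, 358.7], [398.5, 277.2]]
cover pred [[167.5, 214.2], [241.1, 281.9], [482.4, 224.3], [398.2, 163.1]] bottom [[167.6, 228.0], [241.0, 296.3], [481.6, 238.3], [397.6, 176.4]]
575 0.09593759038606735 [ 0.39814448 -0.03391669  0.08926843] [0.47770018 0.07706358 0.09896496]
plane [ 0.02081528 -0.00104565  0.09538044]
rim +y [-4.5, -3.8, -4.0, -3.5, -2.8, -3.3, -2.5, -2.0, -2.5, -3.0, -2.8, -2.8, -2.5, -2.8, -2.8, -3.0, -2.8, -2.8, -7.2, -2.8, -7.5, -7.2, -2.5, -2.8, -2.3]
rim -x [-8.0, -1.0, 0.5, 0.5, -1.0, 0.5, -7.0, -8.0, -8.0, -8.0, -8.0, -5.5, -8.0, -6.0, -6.0, -8.0, -0.3, -5.8, -6.2, -8.0, -7.5, -5.5, -3.8, -6.8, -5.5]
rim -y [-0.5, 0.5, -0.3, 1.2, 0.3, -0.5, 0.8, -0.3, 1.0, 0.0, 1.0, 0.5, -0.7, -8.0, -8.0, -7.0, -5.5, -4.0, -2.5, -1.0, 0.3, 2.0, 3.2, 2.5, 3.2]
rim +x [2.5, 0.8, 5.5, 5.5, 4.2, 3.0, -8.0, -8.0, -8.0, -5.5, -7.2, 4.8, 3.0, 4.2, -7.5, -8.0, 3.5, -8.0, -7.0, -8.0, 5.5, 4.8, 5.0, 4.8, 2.8]
cover +y [4.8, 3.5, 4.2, 5.0, 3.5, 4.5, 7.5, -0.5, 0.3, 1.0, 2.3, 1.0, 1.7, 0.5, 1.2, 2.5, 1.0, 2.0, 0.8, 1.7, 2.5, 1.5, 2.5, 1.0, 2.0]
cover -x [6.8, 4.0, 5.5, 7.0, 5.8, 5.2, 6.8, 4.2, 5.8, 2.3, -1.7, 3.0, 3.8, 4.0, -4.2, 4.8, 8.0, -5.5, -7.0, 4.5, 5.5, 4.2, 5.2, 6.2, 4.0]
cover -y [0.5, -0.7, 0.5, 1.7, 0.5, -1.0, 0.3, -0.5, 0.5, -0.7, 0.3, 1.2, 0.3, -1.3, 0.3, -1.3, 0.3, 1.0, 2.5, 3.5, 3.5, 5.8, 7.0, 8.0, 8.0]
cover +x [8.0, -1.5, -3.0, -7.5, 8.0, 7.5, 5.5, -0.5, -6.2, -8.0, -7.5, 5.2, 6.2, 8.0, 4.2, 2.0, 1.2, 3.2, 4.8, 0.8, 7.8, 7.0, 0.8, -4.0, 3.5]
```

```bash
python3 - <<'E'
from h import *
s=load("scene5.npz"); P=cloud(s); H=P[...,2]; np.set_printoptions(linewidth=250)
print("H rows 200-224, cols 282..312");print((H[200:224,282:312]*1000).astype(int))
print("x @ cover");print((P[200:224:3,282:342:3,0]*1000).astype(int));print("y");print((P[200:224:3,282:342:3,1]*1000).astype(int));print("z");print((P[200:224:3,282:342:3,2]*1000).astype(int))
E
```

```text
H rows 200-224, cols 282..312
[[ 27  47  49  50  51  54  54  55  55  55  56  55  55  56  54  56  55  55  56  55  57 119 119 119 119 119 119 119 122 123]
 [ 24  23  24  46  48  50  52  53  54  55  56  56  55  56  56  56  56  56  56  56  56 118 119 119 119 118 118 117 119 120]
 [ 21  21  20   1   0   0  48  50  51  53  54  55  55  56  55  56  56  56  56  56  56 116 117 117 117 116 116 115 117 118]
 [ 18  18   0   0   1   1   0   1  48  50  50  52  53  54  54  55  56  56  56  55  55 112 114 114 114 114 114 113 115 115]
 [ 15   2   1   0   1   0   0   1   1   1  49  50  52  51  53  53  53  95  95  96  96 111 113 113 112 112 112 111 112 113]
 [  1   2   1   1   1   1   0   1   0   0   0   0  96  96  96  95  96  97  96  96  96 108 110 110 109 110 109 108 110 110]
 [  2   2   2   1   1   1   1   1  95  95  96  96  97  97  96  97  95  95  96  96  95 106 107 108 108 107 107 106 108 108]
 [  2   2   2  96  96  96  96  96  96  96  96  96  96  96  95  95  96  96  95  96  96 104 105 106 105 104 104 104 105 106]
 [  3   2  95  95  96  96  96  96  96  96  95  96  95  95  95  95  96  95  98  98  98 
[... 3351 characters left out ...]
1  -12  -14  -82  -90  -96 -107]]
z
[[ 27  50  54  55  55  56  56 119 119 119 122 124 122 114  96  96  15   2   2   2]
 [ 18   0   0  50  53  55  56 112 114 113 115 117 115 106  90  92  95   2   2   2]
 [  2   1   1  95  97  97  96 106 108 106 108 110 109  99  11   6  91  95   1   2]
 [  3  94  96  96  95  96  97  99 101  99 100  98  96  95  95  96   2  95  96  96]
 [ 13   4  93  95  96  95  95  96  95  96  95  95  96  96  95  96  94  93  91   2]
 [ 12  12  11  93  96  96  95  95  97  96  95  96  94  92  90   1   1   2  13  12]
 [  6   9  11  11  92  95  95  96  94  92  90  16  22  13  58  12  12  12  13  13]
 [ 13   0   2   4   8  92  90  10  11  12  12  13  38  36  56  58  10   8   8   4]]
```

Scene depth is clean here: the cover's top is level at 0.0957 and its left corner is where predicted. I'll compare cover and rim extents in the box axes.

```bash
python3 - <<'E'
from h import *
R=lambda a:np.array([[np.cos(a),-np.sin(a)],[np.sin(a),np.cos(a)]])
s=load("scene5.npz"); P=cloud(s).reshape(-1,3)
for n,lo,hi,src in(("cover",.0942,.098,P),("rim",.0355,.0405,P),("rim0",.0355,.0405,cloud(load("scene1.npz")).reshape(-1,3)),("rim3",.0355,.0405,cloud(load("scene3.npz")).reshape(-1,3)),("wing",.0575,.062,P)):
    w=src[(src[:,2]>lo)&(src[:,2]<hi)]; d=(w[:,:2]-[.4362,.0199])@R(-.188)
    k=(abs(d[:,0])<.045)&(abs(d[:,1])<.066); d=d[k]
    if n=="wing": k=(abs(d[:,0])<.02)&(abs(d[:,1]+.038)<.02); d=d[k]
    r=cv2.minAreaRect((d*1e4).astype(np.float32))
    print(n,len(d),"x",d[:,0].min().round(4),d[:,0].max().round(4),"y",d[:,1].min().round(4),d[:,1].max().round(4),"rect",np.round(r[0],1)/10,np.round(r[1],1)/10,r[2])
    for ax,sg in((0,-1),(1,1),(0,1),(1,-1)):   # edge fit: extreme point per 6 mm bin
        b=(d[:,1-ax]//.004).astype(int); e=np.array([[d[b==i,1-ax].mean(),(sg*d[b==i,ax]).max()*sg] for i in np.unique(b) if (b==i).sum()>1])
        e=e[abs(e[:,1]-np.median(e[:,1]))<.003]
        if len(e)>2: p=np.polyfit(e[:,0],e[:,1],1); print("   edge","xy"[ax],sg,"at0",(p[1]*1000).round(2),"slope",p[0].round(3),len(e))
E
```

```text
cover 444 x -0.0302 0.0335 y -0.0521 0.0531 rect [1.67 0.47] [105.24  63.71] 89.99308013916016
   edge x -1 at0 -29.45 slope 0.003 27
   edge y 1 at0 52.16 slope -0.011 17
   edge x 1 at0 23.69 slope 0.108 3
   edge y -1 at0 -49.69 slope 0.001 16
rim 228 x -0.0374 0.0397 y -0.0582 0.0604 rect [1.14 1.16] [ 76.95 118.29] 0.36950165033340454
   edge x -1 at0 -36.05 slope -0.008 30
   edge y 1 at0 59.64 slope 0.012 20
   edge x 1 at0 37.64 slope 0.002 27
   edge y -1 at0 -55.36 slope -0.013 8
rim0 219 x -0.0372 0.0396 y -0.0576 0.0604 rect [1.22 1.46] [ 76.55 117.95] 0.24902772903442383
   edge x -1 at0 -36.17 slope -0.006 30
   edge y 1 at0 59.72 slope 0.007 18
   edge x 1 at0 37.42 slope 0.004 26
   edge y -1 at0 -56.22 slope -0.01 11
rim3 236 x -0.0375 0.0396 y -0.058 0.0608 rect [0.92 1.41] [119.43  76.46] 89.49274444580078
   edge x -1 at0 -36.1 slope -0.006 30
   edge y 1 at0 59.81 slope 0.007 17
   edge x 1 at0 37.59 slope 0.002 28
   edge y -1 at0 -56.24 slope -0.047 11
wing 18 x -0.0126 0.0122 y -0.0401 -0.0328 rect [  0.   -36.98] [24.57  7.08] 10.166498184204102
   edge y 1 at0 -34.55 slope 0.065 6
   edge y -1 at0 -37.95 slope 0.026 6
```

The cover needs only (-0.5, +0.8) mm in the box axes, and its yaw matches. Lowering.

```bash
python3 drive.py '0.0008 -0.0005 0.01 0 0;0.0008 -0.0005 0.02 0 0;0.0008 -0.0005 0.027 0 0;0.0008 -0.0005 0.033 0 0;0.0008 -0.0005 0.038 0 0;0.0008 -0.0005 0.038 0 0' 50; python3 drive.py '0 0 0.005 0 0;0 0 0.010 0 0;0 0 0.014 0 0;0 0 0.014 0 0'; python3 go.py 0.4376 0.0199 0.031 1.383
```

```text
t: 13.5
tcp_pos: [0.4367, 0.021, 0.05]
tool_rot: [0.77, 0.638, -0.001, -0.001]
force: [0.1, 0.2, -0.5]
finger_gap: 0.129
gripper_force: 48.9
t: 13.9
tcp_pos: [0.4369, 0.0209, 0.0363]
tool_rot: [0.77, 0.638, -0.0, -0.0]
force: [0.4, -0.9, -0.1]
finger_gap: 0.129
gripper_force: 48.9
tcp [0.4369 0.0209 0.0363] yaw 1.383 q6 -0.02 F [ 0.4 -0.9 -0.1] T [-0.04 -0.02 -0.02] gap 0.129 t 13.9
d [-0.0009  0.0008  0.0053] turn -0.0
```

Past the wing and inside the rim with no contact. Pressing gradually.

```bash
for i in 1; do python3 drive.py '0 0 0.002 0 0;0 0 0.003 0 0;0 0 0.003 0 0;0 0 0.003 0 0' 80|grep -E "tcp|^force"; done; python3 drive.py '0 0 0.001 0 0;0 0 0.002 0 0;0 0 0.002 0 0;0 0 0.002 0 0'|grep -E "tcp|^force"; python3 drive.py '0 0 0.001 0 0;0 0 0.0015 0 0;0 0 0.0015 0 0;0 0 0.0015 0 0'; python3 go.py 0.4376 0.0199 0.031 1.383
```

```text
tcp_pos: [0.4373, 0.0209, 0.034]
force: [-0.4, -0.0, 1.0]
tcp_pos: [0.4373, 0.0209, 0.032]
force: [-0.4, -0.3, 4.5]
t: 15.1
tcp_pos: [0.4373, 0.0209, 0.031]
tool_rot: [0.77, 0.638, 0.0, 0.0]
force: [-1.5, -0.1, 11.4]
finger_gap: 0.118
gripper_force: 84.3
tcp [0.4373 0.0209 0.031 ] yaw 1.383 q6 -0.02 F [-1.5 -0.1 11.4] T [ 0.11  0.28 -0.04] gap 0.118 t 15.1
d [-0.0009  0.0005 -0.    ] turn -0.0
```

```bash
python3 drive.py '0 0 0.001 0 0;0 0 0.0015 0 0;0 0 0.0015 0 0;0 0 0.0015 0 0;0 0 0.0015 0 0'; python3 - <<'E'
from h import *
s=mean_snap("scene",6); P=cloud(s); np.savez("scene6.npz",**s)
R=lambda a:np.array([[np.cos(a),-np.sin(a)],[np.sin(a),np.cos(a)]])
w=P.reshape(-1,3); d=np.c_[(w[:,:2]-[.4372,.0211])@R(-.188),w[:,2]]
k=(abs(d[:,0])<.04)&(abs(d[:,1])<.061)&(d[:,2]>.025)&(d[:,2]<.043);d=d[k]
c=(abs(d[:,0])<.028)&(abs(d[:,1])<.048)&(d[:,2]>.034); r=((abs(d[:,0])>.035)|(abs(d[:,1])>.056))&(d[:,2]>.034)
for n,m in(("cover",c),("rim",r)):
    q=d[m]; print(n,len(q),np.median(q[:,2]).round(4),"plane",np.linalg.lstsq(np.c_[q[:,:2],np.ones(len(q))],q[:,2],rcond=None)[0].round(4))
cv2.imwrite("pics/crop6.png",cv2.resize(s["pixels"][180:270,265:391],None,fx=6,fy=6,interpolation=cv2.INTER_CUBIC)[...,::-1])
E
```

```text
t: 15.6
tcp_pos: [0.4373, 0.0208, 0.0309]
tool_rot: [0.77, 0.638, 0.001, 0.001]
force: [-2.6, -0.3, 28.5]
finger_gap: 0.117
gripper_force: 86.8
cover 359 0.038 plane [ 0.0012 -0.0003  0.0383]
rim 179 0.037 plane [ 0.0105 -0.0045  0.0368]
```

View pics/crop6.png

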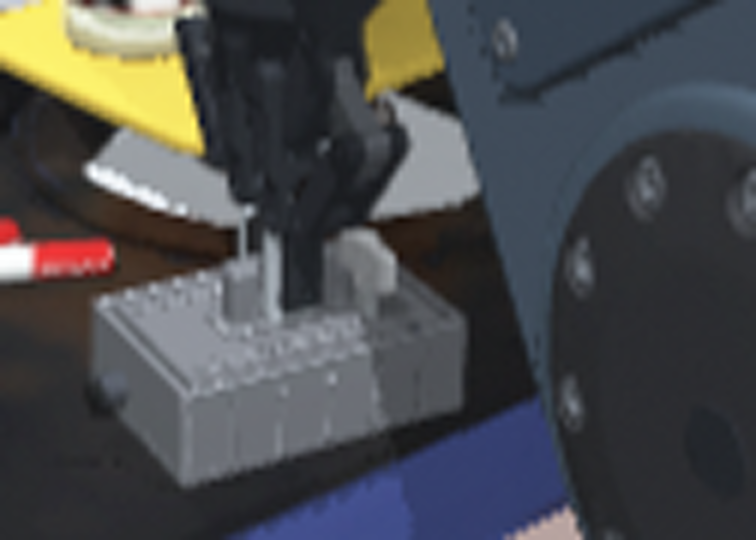

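The cover sits level inside the rim: its top and the rim are both at about 0.038, and the wing stands up through the slot at crop (365,265). The 28 N push stiffened without moving the cover, so it is home. I'll ease it slightly for margin and hand in.

```bash
python3 drive.py '0 0 -0.0006 0 0;0 0 -0.0006 0 0;0 0 -0.0006 0 0;0 0 -0.0006 0 0' && python3 -c "
from station import manip, eyes
s=manip.sense();print(s['force'],s['tcp_pos'])
if 13<s['force'][2]<33 and s['tcp_pos'][2]<.0318: print(manip.sign_off())"
```

```text
t: 16.3
tcp_pos: [0.4373, 0.0208, 0.031]
tool_rot: [0.77, 0.638, 0.0, 0.001]
force: [-3.1, -0.4, 20.6]
finger_gap: 0.123
gripper_force: 85.8
[-3.05823583 -0.39666181 20.58882424] [0.43733535 0.02084843 0.03096153]
the job is handed in; nothing more can be done
None
```

The job is handed in at 16.3 s: the wing is turned across the box and stands up through the cover's slot, and the cover is fully home and level with the rim, with the gripper still pressing it at about 20 N.

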